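# Bolt the knife chest shut

## Robot

A 6-joint arm with a two-finger parallel gripper is mounted at the origin on the work surface. World frame = base frame: x ahead of the robot, y to its left, z up, the work surface at z = 0. Lengths are in mm, angles in rad, forces in N, time in s.
With the tool pointing down it reaches from about 350 to 775 mm from the base axis. Payload 7.3 kg.
Tool frame: the origin (TCP) lies midway between the tips of the shut fingers; the grasp point (between the pads) lies arm.grip_depth behind it (arm.grip_depth is the distance from the TCP to the grasp point, in mm); z points along the fingers, y is the line along which they close (so a half turn about z gives the same grasp; the last joint's range is limited). The gripper opens to 92 mm and grips with 3 to 60 N. Pads are 19 mm wide; open, the fingers measure 130 mm over their backs; the gripper's body (75 mm by 190 mm) begins 47 mm behind the grasp point.
Start: joints at [1.202, 0.342, 1.524, -0, 1.275, -0.146], TCP at [115.989, 512.049, 195.441] pointing down, gripper open.
Joint ranges: [-2.53, 2.53], [-0.77, 2.02], [0.04, 2.7], [-1, 4.14], [0.28, 2.66], [-3.11, 3.11]. Speed limits (rad/s): [2.57, 2.57, 3.14, 3.14, 3.14, 3.14].

## Interface

Orientations are given as a 3x3 rotation matrix whose columns are the frame's x, y, z axes.
In Python, from cell import arm gives the robot as it stands.
- The arm moves only by the tool servo_tool, never from a script. Its argument "commands" is a list of rows, each an object of numbers: "dx", "dy", "dz": the shift along the tool's x, y, z in mm; "ax", "ay", "az": the turn, a rotation vector about the tool's x, y, z in rad; "hand": the gripper's target within -1 to 1 (fully open at 1, half-way at 0, shut at -1). In form: [{"dx": .., "dy": .., "dz": .., "ax": .., "ay": .., "az": .., "hand": ..}, ...]. A call has 1 to 12 rows; each row shifts and turns the commanded pose from where the row before left it, along the tool's axes as they then stand; what a row does not reach is not made up. A row lasts 1/8 s, in which the tool goes at most 62.5 mm and 10.7 degrees, less where a joint would pass 70% of its speed; a pose out of reach is approached as far as the arm can. A call is refused whole if a number of a shift passes 62.5 or a number of a turn 0.188, either way. A call with a gripper value outside its range is refused whole. The fingers move at their own pace and stop on an object; the grip force is fixed at half the most. Time passes only in rows, so rows that do not move let the fingers close. It gives the time, the measured TCP pose, the force, the opening and the grip force at its end, in the units of the state.
- arm.get_obs(): the state, without advancing time (a new reading comes with each control period).
- arm.capture(name): name is "side" or "top"; returns the picture (480x640x3 uint8, red, green, blue); there is no depth.
- arm.calibration(name): a dict with "fovy" (degrees; the focal length in pixels is half the picture's height over the tangent of half this angle, whatever the lens; pixels are square), "cx", "cy" (the principal point, pixels), "R" (3x3) and "t" (3): a world point X has camera coordinates R X + t. Camera axes: x right, y down, z forward; pixel columns grow to the right and rows downward; lengths in mm; the calibration is good to about 2 mm. A picture is of the moment at which its call begins. calibration takes no time and is no camera call.
- arm.job_done(): hands the job in; it is judged then, once.
The state is a dict: "time": time; "joint_positions": joint angles; "qvel": joint speeds; "tau": joint torques, N m; "ee_pos": TCP position; "eef_rot": TCP orientation; "ft_force": force on the tool from outside, world axes, zero at the start; "ft_torque": the same for the moment, N m; "width": finger opening in mm; "grip_force": force on a finger pad.
Only numpy, scipy, OpenCV 4.12 (cv2) and the standard library are available. Lean on these libraries where they do the work, as an engineer would, in place of code of your own. Each camera call takes 0.05 s, during which the arm holds its last target. There are 200 camera calls.

## Task

Lock the knife chest on the bench: slide its barrel bolt across so that it enters the staple, then find the notch in the slotted rail and turn the bolt's handle down into it until it lies flat, and let go. Work by feel and gently, never forcing the handle hard against the rail, and leave the tin, spool, mallet and glue jar where they are.

Things in the scene. Friction and masses are not known exactly. Their poses are not given: they have to be found in the camera images.
- chest: Low wooden chest, fixed to the bench, 290 (x) x 440 (y) x 90 mm high; origin at the centre of its underside, z up. On its plywood top lies a steel barrel bolt: a rod 14 mm thick along the chest's y axis, at chest x = -30 mm, 122 mm above the chest's underside. Two guides (24 x 14 mm, 43 mm high) hold the rod at chest y = -110 and +98 mm.
- staple (a point): Middle of the staple that the rod must enter: a steel hoop 30 mm wide, 46 mm high over the chest's top, at chest x = -30, y = 150 mm; this point lies on the rod's axis.
- bolt (a joint): How far the rod has been slid along the chest's +y, in m: 0 drawn back, 0.104 at its end stop; starts at 0 to 0.025. It is in the staple from about 0.040 on. It slides under some 2.5 N of friction. The handle stands at chest y = -45 mm + this value.
- handle (a joint): Turn of the handle about the rod, in rad: 0 straight up, pi/2 lying level towards the chest's +x (down in the notch), negative leaning to -x; range -0.6 to 1.6, starts within 0.35 of upright. Stiff (0.06 N m), stays where it is left. Knob centre in the chest's frame: x = -30 + 75 sin(turn), z = 122 + 75 cos(turn) mm.
- knob (a point): Centre of the steel ball knob, 18 mm across, on the end of the handle: a round bar 10 mm thick, knob centre 75 mm from the rod's axis.
- keeper: Flat steel flange, 34 x 165 x 4 mm, on the chest's top on the rod's +x side; origin on the top at chest x = 0, y = 25 mm, axes as the chest's. It carries the slotted rail: an upright steel strip 8 mm thick along the rod, centred 30 mm to +x of the rod's axis, top edge 52 mm above the chest's top. The rail may not be loaded with more than 25 N; a push at the knob is about doubled there.
- notch_from (a point): Point on the rail's top edge at bolt reading 0.044. The rail's one notch (13 mm wide, open at the top, floor 24 mm above the chest's top) is centred 4 to 48 mm from here along the chest's +y (bolt reading 0.048 to 0.092): the rail is clamped differently each time, not measured; see or feel for it. Elsewhere the leaning handle meets the edge at a turn of about 0.8 rad. The rail does not shift.
- tin: Closed round aluminium tin, 63 mm across, 26 mm high, standing on the chest's top near its +x edge; origin at the centre of its underside. To be left alone.
- spool: Wooden thread spool, 40 mm across, 40 mm high, on the bench; origin at the centre of its underside. To be left alone.
- mallet: Wooden mallet lying on the bench; to be left alone.
- glue: Amber glue jar, 60 mm across, 100 mm high, on the bench; origin at the centre of its underside. To be left alone.

How it is judged:
By the outcome, as a careful person would: the job done as asked, in the order asked, and still so for the second after the job is handed in, with the robot touching nothing.
It also fails if it takes over 67 s, if anything falls off the work surface, if the arm or the gripper's body presses on something with over 40 N, if the wrist force passes 120 N, or if a joint passes its speed limit or range.

## Working session

There is one attempt and no reset: what is moved stays moved. The work goes in short steps, Python scripts to look and compute and a tool call to move; the robot and the scene stay as the last step left them, time stands still between calls to the robot, and variables do not carry over. Pictures are saved under pics/ and viewed, at most 10 in all, crops included, and the job is handed in when it is done.

Besides the shell and the picture viewer there is one more tool, called after "Call:" in YAML: its name, and indented under it one key for each argument. servo_tool: Moves the arm, as the interface text tells. Its arguments: {"type":"object","properties":{"commands":{"type":"array","items":{"type":"object","properties":{"dx":{"type":"number"},"dy":{"type":"number"},"dz":{"type":"number"},"ax":{"type":"number"},"ay":{"type":"number"},"az":{"type":"number"},"hand":{"type":"number"}}}}},"required":["commands"]}

```bash
mkdir -p pics
python3 - <<'E'
from cell import arm
import cv2,numpy as np
for n in("side","top"):
    im=arm.capture(n);cv2.imwrite(f"pics/{n}0.png",im[:,:,::-1])
    c=arm.calibration(n);print(n,c)
o=arm.get_obs();print(o,arm.grip_depth)
E
```

```text
side {'fovy': 54.62160565987789, 'cx': 322.5258555605053, 'cy': 241.76096493991366, 'R': array([[-0.95868802, -0.28405394,  0.01518665],
       [-0.19874456,  0.6306595 , -0.75017944],
       [ 0.20351382, -0.72220631, -0.66105988]]), 't': array([ 539.423512  ,  208.68087862, 1085.58145712])}
top {'fovy': 57.2460530151045, 'cx': 314.58130330732183, 'cy': 240.8559505487274, 'R': array([[ 0.00998238, -0.99981461,  0.01646516],
       [-0.99517141, -0.0115412 , -0.09747135],
       [ 0.09764331, -0.01541266, -0.99510212]]), 't': array([ -38.08720867,  579.92640549, 1349.70299302])}
{'time': 0.1, 'joint_positions': array([ 1.20202125e+00,  3.42647813e-01,  1.52488445e+00,  7.00160630e-06,
        1.27540700e+00, -1.45969441e-01]), 'qvel': array([ 0.00064293, -0.00241071, -0.00236713, -0.0009474 ,  0.00037927,
       -0.00013619]), 'tau': array([ 2.76126826e-03, -4.32007313e+01, -2.44695872e+01,  7.19485036e-02,
        5.26927260e-02, -3.31880392e-05]), 'ee_pos': array([115.82591532, 511.66430126, 194.83013667]), 'eef_rot': array([[-9.75280835e-01,  2.20968438e-01, -4.91661780e-04],
       [ 2.20968892e-01,  9.75280051e-01, -1.25365461e-03],
       [ 2.02489825e-04, -1.33130727e-03, -9.99999093e-01]]), 'ft_force': array([ 0.61292741, -0.46435951,  0.50400913]), 'ft_torque': array([-0.00205662, -0.0248727 , -0.01481359]), 'grip_force': 0.0, 'width': 92.14730216918515} 18.8
```

View pics/side0.png

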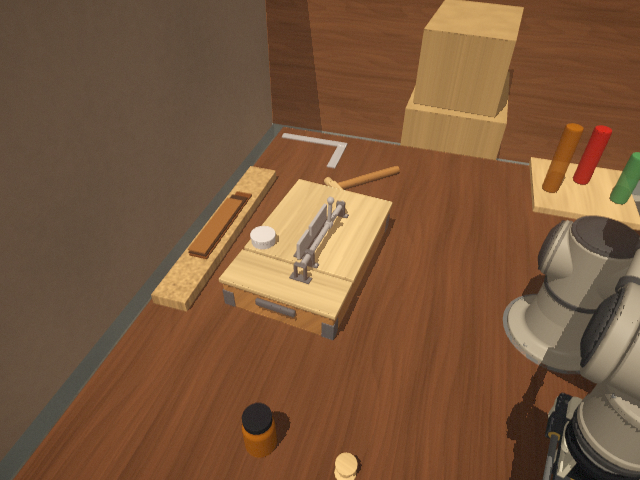

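View pics/top0.png

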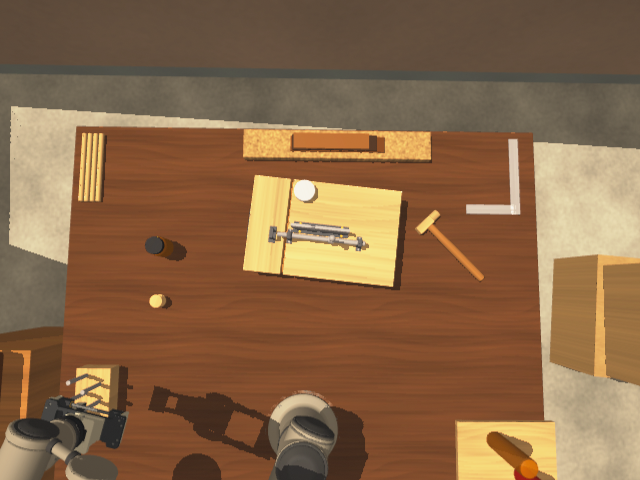

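The top view shows the chest at (255,176)-(402,191)-(393,286)-(244,270), with the staple at about (271,234), the rod running right to (363,243), and the tin at (305,190). The side view shows the knob at about (331,202). Next I compute the chest pose and enlarge both views around the bolt.

```bash
cat > h.py <<'E'
import numpy as np,cv2
from cell import arm
def K(n):
    c=arm.calibration(n);f=240/np.tan(np.radians(c["fovy"]/2));return c,f
def ray(n,u,v):
    c,f=K(n);d=np.array([(u-c["cx"])/f,(v-c["cy"])/f,1]);R=np.array(c["R"]);return -R.T@c["t"],R.T@d
def onz(n,u,v,z):
    o,d=ray(n,u,v);return o+d*(z-o[2])/d[2]
def proj(n,X):
    c,f=K(n);p=np.array(c["R"])@X+c["t"];return p[:2]/p[2]*f+[c["cx"],c["cy"]]
def tri(u1,u2):
    a,d=ray("top",*u1);b,e=ray("side",*u2)
    s=np.linalg.lstsq(np.c_[d,-e],b-a,rcond=None)[0];p,q=a+d*s[0],b+e*s[1];return (p+q)/2,np.linalg.norm(p-q)
E
python3 - <<'E'
from h import *
t=cv2.imread("pics/top0.png");s=cv2.imread("pics/side0.png")
h=cv2.cvtColor(t,cv2.COLOR_BGR2HSV)
m=((h[...,2]>150)&(h[...,1]>60)).astype(np.uint8);m[:165]=0;m[300:]=0;m[:,:235]=0;m[:,412:]=0
m=cv2.morphologyEx(m,cv2.MORPH_CLOSE,np.ones((21,21)))
c=max(cv2.findContours(m,0,2)[0],key=cv2.contourArea)[:,0]
P=np.array([onz("top",*p,90)[:2] for p in c]).astype(np.float32)
r=cv2.minAreaRect(P);print(r);print(cv2.boxPoints(r))
a=cv2.resize(t[205:265,255:380],None,fx=6,fy=6,interpolation=cv2.INTER_CUBIC)
b=cv2.resize(s[190:290,280:360],None,fx=6,fy=6,interpolation=cv2.INTER_CUBIC)
cv2.imwrite("pics/a.png",a);cv2.imwrite("pics/b.png",b)
E
```

```text
((609.3790283203125, -55.9569091796875), (452.42767333984375, 294.4595947265625), 84.32967376708984)
[[ 440.5187  -266.5169 ]
 [ 733.53754 -295.6108 ]
 [ 778.2394   154.60309]
 [ 485.22052  183.69699]]
```

View pics/a.png

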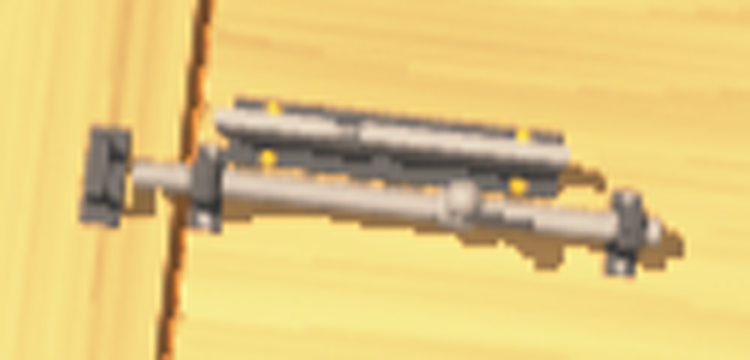

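View pics/b.png

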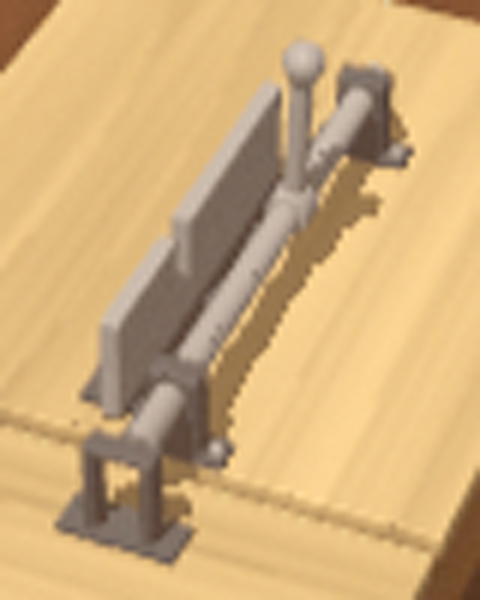

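The top crop shows the knob at (460,200), the rail from (217,118) to (568,155), the notch at about (348,131), and the staple hoop near (112,160). The side crop shows the knob at (303,62) and the notch spanning (160,240) to (185,215) on the rail's top edge. Converting these to positions.

Run:
```python
from h import *
T=lambda x,y:((x+.5)/6-.5+255,(y+.5)/6-.5+205)
S=lambda x,y:((x+.5)/6-.5+280,(y+.5)/6-.5+190)
print("knob",tri(T(460,200),S(303,62)))
for k,p in dict(railL=(217,118),railR=(568,155),notch=(348,131)).items(): print(k,onz("top",*T(*p),142))
for k,p in dict(nL=(160,240),nR=(183,213),railL=(112,323),railR=(272,88)).items(): print("side",k,onz("side",*S(*p),142))
print("notch tri",tri(T(348,131),S(172,227)))
for k,p in dict(rod1=(228,182),rod2=(600,223),tail=(655,230),tip=(133,172)).items(): print(k,onz("top",*T(*p),129))
for k,p in dict(c1=(255,176),c2=(402,191),c3=(393,286),c4=(244,270)).items(): print(k,onz("top",*p,90))
```

```text
knob (array([570.66883142, -75.21266934, 199.01846699]), np.float64(3.16905580764318))
railL [616.49069112  39.12500886 142.        ]
railR [ 600.60847354 -129.82110012  142.        ]
notch [610.9582665  -23.89205746 142.        ]
side nL [610.9459744  -16.30571839 142.        ]
side nR [607.30180603 -35.51600073 142.        ]
side railL [613.19035937  37.41161465 142.        ]
side railR [ 596.46830451 -128.31894605  142.        ]
notch tri (array([609.6085769 , -24.12734859, 143.22728901]), np.float64(2.4091955889956127))
rod1 [587.05849311  33.83753876 129.        ]
rod2 [ 569.1931267  -146.66354949  129.        ]
tail [ 566.09240915 -173.37498055  129.        ]
tip [591.386969    79.88210908 129.        ]
c1 [769.700707   151.69950768  90.        ]
c2 [ 729.53161155 -294.93579953   90.        ]
c3 [ 442.14163114 -265.37405486   90.        ]
c4 [484.97732326 177.67728541  90.        ]
```

Call:
servo_tool:
  commands:
    - {"dz": -30,"az": -0.125,"hand": 1}
    - {"dz": -30,"dx": -20,"dy": -20,"hand": 1}
    - {"dx": -36,"dy": -38,"hand": 1}
    - {"dx": -36,"dy": -38,"hand": 1}
    - {"dx": -36,"dy": -38,"hand": 1}
    - {"dx": -36,"dy": -38,"hand": 1}
    - {"dx": -36,"dy": -38,"hand": 1}
    - {"dx": -36,"dy": -38,"hand": 1}
    - {"dx": -36,"dy": -38,"hand": 1}
    - {"dx": -36,"dy": -38,"hand": 1}
    - {"dx": -36,"dy": -38,"hand": 1}
    - {"dx": -36,"dy": -38,"hand": 1}

```text
invalid input
```

Call:
servo_tool:
  commands:
    - {"dx": 0,"dy": 0,"dz": -30,"ax": 0,"ay": 0,"az": -0.125,"hand": 1}

```text
time: 0.22
ee_pos: [115.4, 510.5, 223.3]
eef_rot: [[-0.995, 0.095, -0.002], [0.095, 0.995, -0.006], [0.002, -0.006, -1.0]]
ft_force: [0.6, 0.3, 0.4]
width: 91.7
grip_force: 0.0
```

Call:
servo_tool:
  commands:
    - {"dx": -20,"dy": -20,"dz": -30,"ax": 0,"ay": 0,"az": 0,"hand": 1}
    - {"dx": -36,"dy": -38,"dz": 0,"ax": 0,"ay": 0,"az": 0,"hand": 1}
    - {"dx": -36,"dy": -38,"dz": 0,"ax": 0,"ay": 0,"az": 0,"hand": 1}
    - {"dx": -36,"dy": -38,"dz": 0,"ax": 0,"ay": 0,"az": 0,"hand": 1}
    - {"dx": -36,"dy": -38,"dz": 0,"ax": 0,"ay": 0,"az": 0,"hand": 1}
    - {"dx": -36,"dy": -38,"dz": 0,"ax": 0,"ay": 0,"az": 0,"hand": 1}
    - {"dx": -36,"dy": -38,"dz": 0,"ax": 0,"ay": 0,"az": 0,"hand": 1}
    - {"dx": -36,"dy": -38,"dz": 0,"ax": 0,"ay": 0,"az": 0,"hand": 1}
    - {"dx": -36,"dy": -38,"dz": 0,"ax": 0,"ay": 0,"az": 0,"hand": 1}
    - {"dx": -36,"dy": -38,"dz": 0,"ax": 0,"ay": 0,"az": 0,"hand": 1}
    - {"dx": -36,"dy": -38,"dz": 0,"ax": 0,"ay": 0,"az": 0,"hand": 1}
    - {"dx": -36,"dy": -38,"dz": 0,"ax": 0,"ay": 0,"az": 0,"hand": 1}

```text
time: 1.72
ee_pos: [487.9, 34.0, 255.1]
eef_rot: [[-0.995, 0.098, -0.0], [0.098, 0.995, 0.0], [0.0, 0.0, -1.0]]
ft_force: [0.7, 1.0, -0.1]
width: 91.6
grip_force: 0.0
```

Call:
servo_tool:
  commands:
    - {"dx": -34,"dy": -36,"dz": 0,"ax": 0,"ay": 0,"az": 0,"hand": 1}
    - {"dx": -34,"dy": -36,"dz": 0,"ax": 0,"ay": 0,"az": 0,"hand": 1}
    - {"dx": -25,"dy": -28,"dz": 0,"ax": 0,"ay": 0,"az": 0,"hand": 0.2}
    - {"dx": 0,"dy": 0,"dz": 0,"ax": 0,"ay": 0,"az": 0,"hand": 0.2}
    - {"dx": 0,"dy": 0,"dz": 0,"ax": 0,"ay": 0,"az": 0,"hand": 0.2}

```text
time: 2.35
ee_pos: [569.5, -72.5, 254.9]
eef_rot: [[-0.995, 0.098, -0.001], [0.098, 0.995, 0.001], [0.001, 0.001, -1.0]]
ft_force: [0.5, -0.8, 0.9]
width: 66.2
grip_force: 0.0
```

Run:
```python
from h import *
for n in("side","top"):
    cv2.imwrite(f"pics/{n}1.png",arm.capture(n)[:,:,::-1])
s=cv2.imread("pics/side1.png")
cv2.imwrite("pics/c.png",cv2.resize(s[120:300,240:440],None,fx=3.3,fy=3.3,interpolation=cv2.INTER_CUBIC))
print(arm.get_obs()["ee_pos"],arm.get_obs()["ft_force"])
```

```text
[569.45684148 -72.02797919 255.55936252] [ 0.42576911 -0.3524698   0.26045809]
```

View pics/c.png

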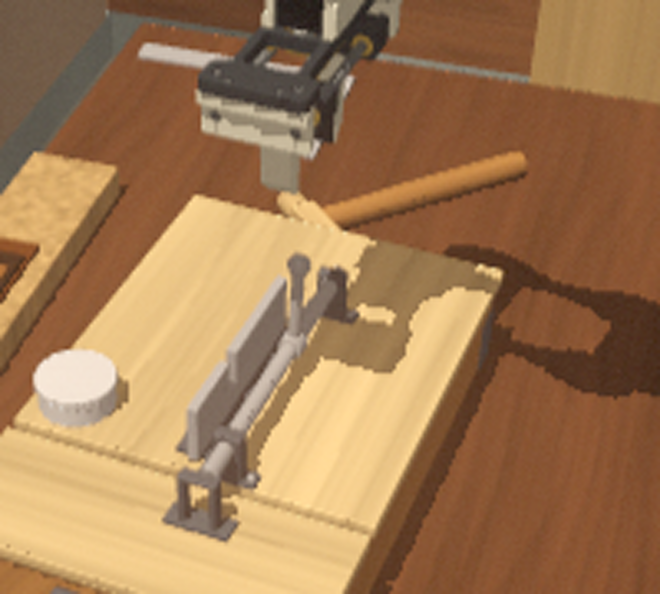

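The crop shows the gripper above the chest, its visible finger at (280,170) over the knob at (298,262), with nothing in the way. Now I go down and close.

Call:
servo_tool:
  commands:
    - {"dx": -1,"dy": -2.5,"dz": 26,"ax": 0,"ay": 0,"az": 0,"hand": 0.2}
    - {"dx": 0,"dy": 0,"dz": 26,"ax": 0,"ay": 0,"az": 0,"hand": 0.2}
    - {"dx": 0,"dy": 0,"dz": 24,"ax": 0,"ay": 0,"az": 0,"hand": 0.2}
    - {"dx": 0,"dy": 0,"dz": 0,"ax": 0,"ay": 0,"az": 0,"hand": 0}
    - {"dx": 0,"dy": 0,"dz": 0,"ax": 0,"ay": 0,"az": 0,"hand": -0.3}
    - {"dx": 0,"dy": 0,"dz": 0,"ax": 0,"ay": 0,"az": 0,"hand": -0.5}
    - {"dx": 0,"dy": 0,"dz": 0,"ax": 0,"ay": 0,"az": 0,"hand": -0.5}
    - {"dx": 0,"dy": 0,"dz": 0,"ax": 0,"ay": 0,"az": 0,"hand": -0.5}

```text
time: 3.45
ee_pos: [570.9, -75.7, 179.8]
eef_rot: [[-0.995, 0.098, 0.001], [0.098, 0.995, -0.0], [-0.001, -0.0, -1.0]]
ft_force: [-0.1, -0.5, -0.9]
width: 23.4
grip_force: 0.0
```

Call:
servo_tool:
  commands:
    - {"dx": 0,"dy": 0,"dz": 0,"ax": 0,"ay": 0,"az": 0,"hand": -1}
    - {"dx": 0,"dy": 0,"dz": 0,"ax": 0,"ay": 0,"az": 0,"hand": -1}
    - {"dx": 0,"dy": 0,"dz": 0,"ax": 0,"ay": 0,"az": 0,"hand": -1}

```text
time: 3.82
ee_pos: [570.8, -75.7, 179.4]
eef_rot: [[-0.995, 0.098, -0.0], [0.098, 0.995, 0.0], [0.0, 0.0, -1.0]]
ft_force: [0.6, -0.1, 0.6]
width: 1.3
grip_force: 0.0
```

Run:
```python
from h import *
s=arm.capture("side")[:,:,::-1];t=arm.capture("top")[:,:,::-1]
a=cv2.resize(s[165:275,270:370],None,fx=5,fy=5,interpolation=cv2.INTER_CUBIC)
b=cv2.resize(t[190:260,280:365],None,fx=3.5,fy=550/70,interpolation=cv2.INTER_CUBIC)
cv2.imwrite("pics/d.png",np.hstack([a,b]))
g=arm.get_obs()["ee_pos"];print(proj("side",g),proj("top",g))
```

```text
[329.24755101 206.20343854] [331.13817606 239.17350811]
```

View pics/d.png

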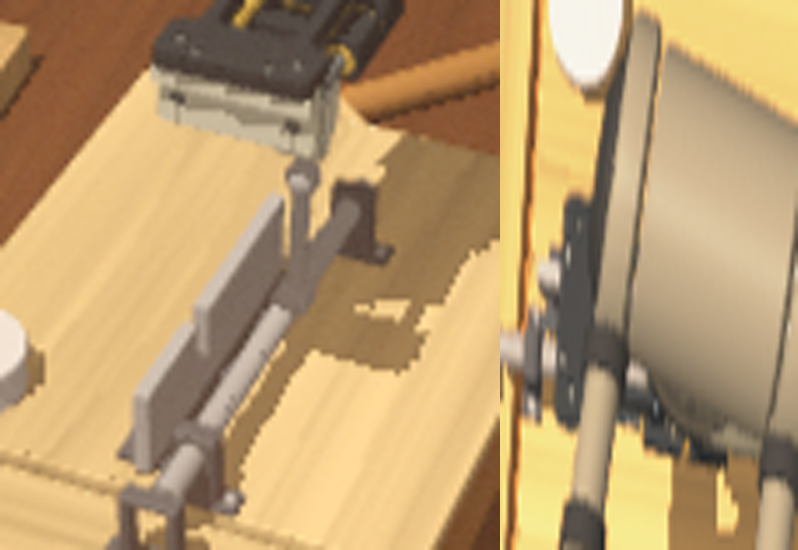

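The crop shows the knob at (300,178) in front, and no finger around it. The gripper's finger end seems to lie higher or behind the knob. I compare with the earlier picture, where the fingertip was plainly visible at about full-frame (325,177).

Run:
```python
from h import *
p=np.array([569.46,-72.03,255.56]);xc=np.array([.995,-.098,0]);yc=np.array([.098,.995,0])
for sx in(-9.5,9.5):
  for w in (33,46): print(sx,w,proj("side",p+sx*xc+w*yc),proj("side",p+sx*xc+w*yc+[0,0,30]))
c,_=K("side");print(-c["R"].T@c["t"])
print("knob px->", [onz("side",330,200.2,z).round(1) for z in(170,180,190,199)], onz("top",331.3,237.9,190))
s=cv2.imread("pics/side1.png");cv2.imwrite("pics/e.png",cv2.resize(s[140:190,290:360],None,fx=10,fy=10,interpolation=cv2.INTER_NEAREST))
```

```text
-9.5 33 [328.75889617 189.48189232] [329.08165012 178.4174332 ]
-9.5 46 [326.64543846 192.5290295 ] [326.93034514 181.42567449]
9.5 33 [321.04328335 187.58297566] [321.21790391 176.53746742]
9.5 46 [318.87380421 190.59876904] [319.0083944  179.51412579]
[337.68221505 805.63257782 865.99041891]
knob px-> [array([ 579. , -112.4,  170. ]), array([575.5, -99.2, 180. ]), array([572.1, -86. , 190. ]), array([569. , -74.2, 199. ])] [573.23198054 -75.54642176 190.        ]
```

View pics/e.png

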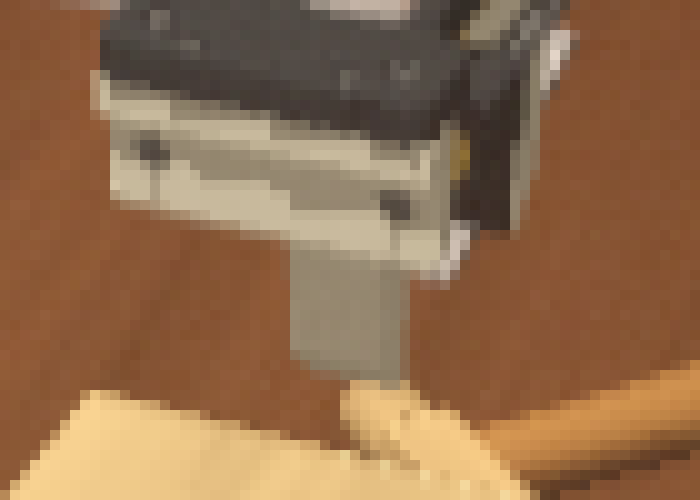

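The fingertip edge in the picture lies at full-frame (319–330,176–178), while the reported TCP would put it near row 190. So the arm and camera data disagree by about 16 px. I raise the shut fingers and measure the tip in both views.

Call:
servo_tool:
  commands:
    - {"dx": 0,"dy": 0,"dz": -40,"ax": 0,"ay": 0,"az": 0,"hand": -1}
    - {"dx": 0,"dy": 0,"dz": -40,"ax": 0,"ay": 0,"az": 0,"hand": -1}
    - {"dx": 20,"dy": 30,"dz": 0,"ax": 0,"ay": 0,"az": 0,"hand": -1}
    - {"dx": 20,"dy": 30,"dz": 0,"ax": 0,"ay": 0,"az": 0,"hand": -1}
    - {"dx": 0,"dy": 0,"dz": 0,"ax": 0,"ay": 0,"az": 0,"hand": -1}
    - {"dx": 0,"dy": 0,"dz": 0,"ax": 0,"ay": 0,"az": 0,"hand": -1}

```text
time: 4.68
ee_pos: [537.1, -12.4, 259.5]
eef_rot: [[-0.995, 0.097, 0.001], [0.097, 0.995, -0.0], [-0.001, -0.0, -1.0]]
ft_force: [-0.6, -0.9, 0.2]
width: 0.4
grip_force: 0.0
```

Run:
```python
from h import *
g=arm.get_obs()["ee_pos"];print(g,proj("side",g),proj("top",g))
print("base",proj("top",np.array([0,0,0.])),proj("side",np.array([0,0,0.])),"start TCP",proj("top",np.array([115.8,511.7,194.8])),proj("side",np.array([115.8,511.7,194.8])))
s=arm.capture("side")[:,:,::-1];t=arm.capture("top")[:,:,::-1]
u,v=proj("side",g).astype(int);print("origin side",u-40,v-60)
a=cv2.resize(s[v-60:v+40,u-40:u+40],None,fx=5,fy=5,interpolation=cv2.INTER_CUBIC)
u,v=proj("top",g).astype(int);print("origin top",u-40,v-50)
b=cv2.resize(t[v-50:v+50,u-40:u+40],None,fx=5,fy=5,interpolation=cv2.INTER_CUBIC)
cv2.imwrite("pics/f.png",np.hstack([a,b]))
```

```text
[537.14160221 -12.40014877 259.520114  ] [336.90453418 196.47618215] [308.41027066 248.63040329]
base [302.17143847 429.81199534] [553.47245324 331.10475112] start TCP [107.71142113 407.69070285] [540.1562846 517.3908688]
origin side 296 136
origin top 268 198
```

View pics/f.png

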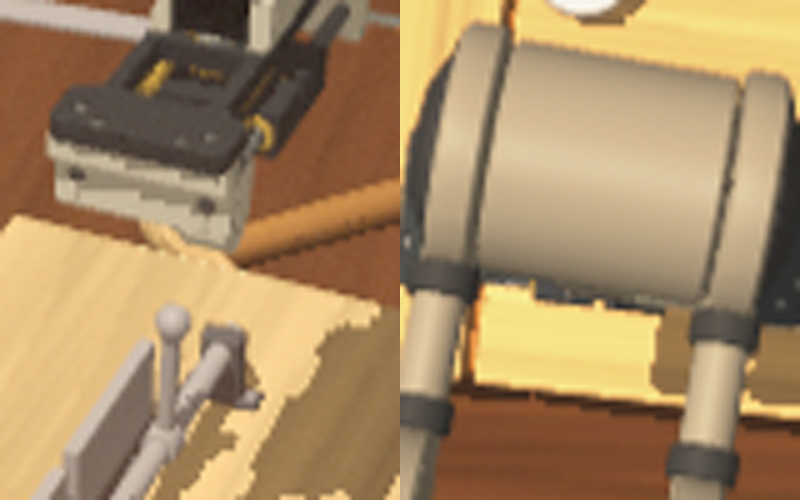

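The side crop shows the shut gripper's lowest point at crop (220,245), about 11 px above the projected TCP at (204,302). So the real fingertips sit about 30 mm higher than the cameras and reported pose imply, and the missed grasp fits that. I go back over the knob and descend deeper, which is safe under either reading.

Call:
servo_tool:
  commands:
    - {"dx": -20,"dy": -30,"dz": 0,"ax": 0,"ay": 0,"az": 0,"hand": 0.2}
    - {"dx": -20,"dy": -30,"dz": 0,"ax": 0,"ay": 0,"az": 0,"hand": 0.2}
    - {"dx": 0,"dy": 0,"dz": 0,"ax": 0,"ay": 0,"az": 0,"hand": 0.2}
    - {"dx": 0,"dy": 0,"dz": 20,"ax": 0,"ay": 0,"az": 0,"hand": 0.2}
    - {"dx": 0,"dy": 0,"dz": 25,"ax": 0,"ay": 0,"az": 0,"hand": 0.2}
    - {"dx": 0,"dy": 0,"dz": 25,"ax": 0,"ay": 0,"az": 0,"hand": 0.2}
    - {"dx": 0,"dy": 0,"dz": 15,"ax": 0,"ay": 0,"az": 0,"hand": 0.2}
    - {"dx": 0,"dy": 0,"dz": 10,"ax": 0,"ay": 0,"az": 0,"hand": 0.2}
    - {"dx": 0,"dy": 0,"dz": 10,"ax": 0,"ay": 0,"az": 0,"hand": 0.2}
    - {"dx": 0,"dy": 0,"dz": 0,"ax": 0,"ay": 0,"az": 0,"hand": 0.2}

```text
time: 6.02
ee_pos: [570.6, -75.6, 154.0]
eef_rot: [[-0.995, 0.098, -0.001], [0.098, 0.995, 0.0], [0.001, 0.0, -1.0]]
ft_force: [-0.3, 0.1, 0.4]
width: 54.7
grip_force: 0.0
```

Call:
servo_tool:
  commands:
    - {"dx": 0,"dy": 0,"dz": 0,"ax": 0,"ay": 0,"az": 0,"hand": -0.2}
    - {"dx": 0,"dy": 0,"dz": 0,"ax": 0,"ay": 0,"az": 0,"hand": -0.5}
    - {"dx": 0,"dy": 0,"dz": 0,"ax": 0,"ay": 0,"az": 0,"hand": -0.5}
    - {"dx": 0,"dy": 0,"dz": 0,"ax": 0,"ay": 0,"az": 0,"hand": -1}
    - {"dx": 0,"dy": 0,"dz": 0,"ax": 0,"ay": 0,"az": 0,"hand": -1}
    - {"dx": 0,"dy": 0,"dz": 0,"ax": 0,"ay": 0,"az": 0,"hand": -1}

```text
time: 6.78
ee_pos: [570.8, -75.8, 154.5]
eef_rot: [[-0.995, 0.098, 0.0], [0.098, 0.995, -0.0], [-0.0, -0.0, -1.0]]
ft_force: [-0.1, -1.2, 1.3]
width: 15.7
grip_force: 30.0
```

Call:
servo_tool:
  commands:
    - {"dx": 0,"dy": 0,"dz": 0,"ax": 0,"ay": 0,"az": 0,"hand": -0.4}
    - {"dx": 0,"dy": 0,"dz": 0,"ax": 0,"ay": 0,"az": 0,"hand": -0.4}
    - {"dx": 0,"dy": 0,"dz": 4,"ax": 0,"ay": 0,"az": 0,"hand": -0.4}
    - {"dx": 0,"dy": 0,"dz": 4,"ax": 0,"ay": 0,"az": 0,"hand": -0.4}
    - {"dx": 0,"dy": 0,"dz": 0,"ax": 0,"ay": 0,"az": 0,"hand": -1}
    - {"dx": 0,"dy": 0,"dz": 0,"ax": 0,"ay": 0,"az": 0,"hand": -1}
    - {"dx": 0,"dy": 0,"dz": 0,"ax": 0,"ay": 0,"az": 0,"hand": -1}

```text
time: 7.65
ee_pos: [570.6, -75.8, 146.1]
eef_rot: [[-0.995, 0.098, -0.001], [0.098, 0.995, 0.0], [0.001, -0.0, -1.0]]
ft_force: [0.1, -1.1, -3.7]
width: 15.9
grip_force: 30.0
```

Run:
```python
from h import *
g=arm.get_obs()["ee_pos"];print(g,proj("side",g),arm.get_obs()["ft_torque"])
s=arm.capture("side")[:,:,::-1]
cv2.imwrite("pics/g.png",cv2.resize(s[170:230,300:360],None,fx=9,fy=9,interpolation=cv2.INTER_CUBIC))
```

```text
[570.59989694 -75.76158374 146.14763192] [328.99215592 216.85950043] [-0.10362613  0.03540904  0.00843588]
```

View pics/g.png

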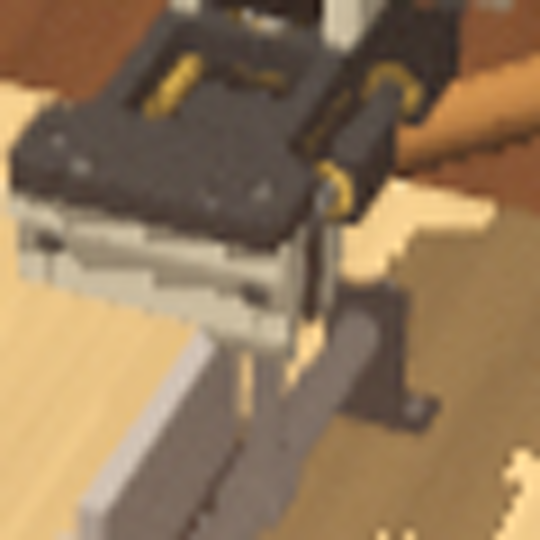

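The crop shows the gripper body covering the knob, which is now gripped (width 15.9, steady at two heights, so the pads are flat on it), with the bar below at (265,400). Now I slide the bolt.

Call:
servo_tool:
  commands:
    - {"dx": 0,"dy": 3,"dz": 0,"ax": 0,"ay": 0,"az": 0,"hand": -1}
    - {"dx": 0,"dy": 6,"dz": 0,"ax": 0,"ay": 0,"az": 0,"hand": -1}
    - {"dx": 0,"dy": 6,"dz": 0,"ax": 0,"ay": 0,"az": 0,"hand": -1}

```text
time: 8.07
ee_pos: [572.1, -60.4, 146.2]
eef_rot: [[-0.995, 0.098, -0.0], [0.098, 0.995, 0.0], [0.0, -0.0, -1.0]]
ft_force: [0.1, -2.9, -5.3]
width: 15.9
grip_force: 30.0
```

Call:
servo_tool:
  commands:
    - {"dx": 0,"dy": 7,"dz": 0.5,"ax": 0,"ay": 0,"az": 0,"hand": -1}
    - {"dx": 0,"dy": 7,"dz": 0.5,"ax": 0,"ay": 0,"az": 0,"hand": -1}
    - {"dx": 0,"dy": 7,"dz": 0,"ax": 0,"ay": 0,"az": 0,"hand": -1}
    - {"dx": 0,"dy": 7,"dz": 0,"ax": 0,"ay": 0,"az": 0,"hand": -1}
    - {"dx": 0,"dy": 5,"dz": 0,"ax": 0,"ay": 0,"az": 0,"hand": -1}
    - {"dx": 0,"dy": 0,"dz": 0,"ax": 0,"ay": 0,"az": 0,"hand": -1}

```text
time: 8.82
ee_pos: [575.9, -27.0, 145.9]
eef_rot: [[-0.995, 0.097, 0.001], [0.097, 0.995, 0.001], [-0.001, 0.001, -1.0]]
ft_force: [-0.5, 1.5, 5.2]
width: 15.9
grip_force: 30.0
```

Call:
servo_tool:
  commands:
    - {"dx": -8.2,"dy": 0,"dz": -0.5,"ax": 0,"ay": 0,"az": 0,"hand": -1}
    - {"dx": -7.5,"dy": 0,"dz": 0.7,"ax": 0,"ay": 0,"az": 0,"hand": -1}
    - {"dx": -7.3,"dy": 0,"dz": 1.5,"ax": 0,"ay": 0,"az": 0,"hand": -1}
    - {"dx": 0,"dy": 0,"dz": 0,"ax": 0,"ay": 0,"az": 0,"hand": -1}

```text
time: 9.32
ee_pos: [599.1, -30.0, 143.2]
eef_rot: [[-0.995, 0.098, 0.0], [0.098, 0.995, 0.0], [-0.0, 0.0, -1.0]]
ft_force: [0.2, 1.5, 0.4]
width: 15.9
grip_force: 30.0
```

Forces are low, so the arc is right. Continuing to about 0.65 rad.

Call:
servo_tool:
  commands:
    - {"dx": -7.2,"dy": 0,"dz": 2.2,"ax": 0,"ay": 0,"az": 0,"hand": -1}
    - {"dx": -6.9,"dy": 0,"dz": 2.9,"ax": 0,"ay": 0,"az": 0,"hand": -1}
    - {"dx": -6.6,"dy": 0,"dz": 3.6,"ax": 0,"ay": 0,"az": 0,"hand": -1}
    - {"dx": -6.2,"dy": 0,"dz": 4.2,"ax": 0,"ay": 0,"az": 0,"hand": -1}
    - {"dx": 0,"dy": 0,"dz": 0,"ax": 0,"ay": 0,"az": 0,"hand": -1}

```text
time: 9.95
ee_pos: [625.7, -32.9, 130.3]
eef_rot: [[-0.995, 0.098, 0.0], [0.098, 0.995, 0.0], [-0.0, 0.0, -1.0]]
ft_force: [-0.6, 1.7, -1.0]
width: 16.0
grip_force: 30.0
```

Call:
servo_tool:
  commands:
    - {"dx": 0,"dy": 3,"dz": 0,"ax": 0,"ay": 0,"az": 0,"hand": -1}
    - {"dx": 0,"dy": 3,"dz": 0,"ax": 0,"ay": 0,"az": 0,"hand": -1}
    - {"dx": -4.0,"dy": 0,"dz": 3.3,"ax": 0,"ay": 0,"az": 0,"hand": -1}
    - {"dx": 0,"dy": 0,"dz": 0,"ax": 0,"ay": 0,"az": 0,"hand": -1}

```text
time: 10.45
ee_pos: [629.9, -27.3, 127.3]
eef_rot: [[-0.995, 0.098, 0.0], [0.098, 0.995, -0.0], [-0.0, -0.0, -1.0]]
ft_force: [-2.0, -2.0, -1.0]
width: 15.6
grip_force: 30.0
```

Now in small tangential steps (about 0.02 rad), watching the force.

Call:
servo_tool:
  commands:
    - {"dx": -1.1,"dy": 0,"dz": 1,"ax": 0,"ay": 0,"az": 0,"hand": -1}
    - {"dx": -1.1,"dy": 0,"dz": 1,"ax": 0,"ay": 0,"az": 0,"hand": -1}
    - {"dx": 0,"dy": 0,"dz": 0,"ax": 0,"ay": 0,"az": 0,"hand": -1}

```text
time: 10.82
ee_pos: [632.1, -27.5, 125.5]
eef_rot: [[-0.995, 0.098, 0.0], [0.098, 0.995, -0.0], [-0.0, 0.0, -1.0]]
ft_force: [-1.5, -2.2, 0.2]
width: 15.9
grip_force: 30.0
```

Call:
servo_tool:
  commands:
    - {"dx": -0.8,"dy": 0,"dz": 0.8,"ax": 0,"ay": 0,"az": 0,"hand": -1}
    - {"dx": 0,"dy": 0,"dz": 0,"ax": 0,"ay": 0,"az": 0,"hand": -1}

```text
time: 11.08
ee_pos: [632.9, -27.6, 124.8]
eef_rot: [[-0.995, 0.098, 0.001], [0.098, 0.995, -0.0], [-0.001, -0.0, -1.0]]
ft_force: [-1.3, -1.9, -0.2]
width: 15.9
grip_force: 30.0
```

Call:
servo_tool:
  commands:
    - {"dx": -0.7,"dy": 0,"dz": 0.7,"ax": 0,"ay": 0,"az": 0,"hand": -1}
    - {"dx": 0,"dy": 0,"dz": 0,"ax": 0,"ay": 0,"az": 0,"hand": -1}

```text
time: 11.32
ee_pos: [633.6, -27.6, 124.1]
eef_rot: [[-0.995, 0.098, 0.0], [0.098, 0.995, -0.0], [-0.0, 0.0, -1.0]]
ft_force: [-1.2, -1.5, 0.1]
width: 15.7
grip_force: 30.0
```

Call:
servo_tool:
  commands:
    - {"dx": -0.5,"dy": 0,"dz": 0.5,"ax": 0,"ay": 0,"az": 0,"hand": -1}
    - {"dx": 0,"dy": 0,"dz": 0,"ax": 0,"ay": 0,"az": 0,"hand": -1}

```text
time: 11.58
ee_pos: [634.1, -27.6, 123.6]
eef_rot: [[-0.995, 0.098, 0.0], [0.098, 0.995, 0.0], [-0.0, 0.0, -1.0]]
ft_force: [-1.1, -2.2, 2.5]
width: 15.8
grip_force: 30.0
```

Call:
servo_tool:
  commands:
    - {"dx": -0.4,"dy": 0,"dz": 0.4,"ax": 0,"ay": 0,"az": 0,"hand": -1}
    - {"dx": 0,"dy": 0,"dz": 0,"ax": 0,"ay": 0,"az": 0,"hand": -1}

```text
time: 11.82
ee_pos: [634.5, -27.6, 123.2]
eef_rot: [[-0.995, 0.098, 0.0], [0.098, 0.995, 0.0], [-0.0, 0.0, -1.0]]
ft_force: [-0.6, -2.5, 1.5]
width: 15.7
grip_force: 30.0
```

Call:
servo_tool:
  commands:
    - {"dx": -0.5,"dy": 0,"dz": 0.5,"ax": 0,"ay": 0,"az": 0,"hand": -1}
    - {"dx": 0,"dy": 0,"dz": 0,"ax": 0,"ay": 0,"az": 0,"hand": -1}

```text
time: 12.08
ee_pos: [635.0, -27.7, 122.7]
eef_rot: [[-0.995, 0.098, 0.0], [0.098, 0.995, 0.0], [-0.0, 0.0, -1.0]]
ft_force: [-0.1, -3.0, 1.8]
width: 15.9
grip_force: 30.0
```

Call:
servo_tool:
  commands:
    - {"dx": -0.5,"dy": 0,"dz": 0.5,"ax": 0,"ay": 0,"az": 0,"hand": -1}
    - {"dx": 0,"dy": 0,"dz": 0,"ax": 0,"ay": 0,"az": 0,"hand": -1}

```text
time: 12.32
ee_pos: [635.5, -27.8, 122.2]
eef_rot: [[-0.995, 0.098, 0.0], [0.098, 0.995, 0.0], [-0.0, 0.0, -1.0]]
ft_force: [-0.5, -3.2, 2.2]
width: 15.6
grip_force: 30.0
```

Call:
servo_tool:
  commands:
    - {"dx": -0.6,"dy": 0,"dz": 0.7,"ax": 0,"ay": 0,"az": 0,"hand": -1}
    - {"dx": 0,"dy": 0,"dz": 0,"ax": 0,"ay": 0,"az": 0,"hand": -1}

```text
time: 12.58
ee_pos: [636.1, -27.8, 121.5]
eef_rot: [[-0.995, 0.098, 0.001], [0.098, 0.995, 0.0], [-0.001, 0.0, -1.0]]
ft_force: [1.0, -2.0, 2.8]
width: 16.1
grip_force: 30.0
```

Call:
servo_tool:
  commands:
    - {"dx": -0.6,"dy": 0,"dz": 0.7,"ax": 0,"ay": 0,"az": 0,"hand": -1}
    - {"dx": 0,"dy": 0,"dz": 0,"ax": 0,"ay": 0,"az": 0,"hand": -1}

```text
time: 12.82
ee_pos: [636.8, -27.9, 120.8]
eef_rot: [[-0.995, 0.098, 0.001], [0.098, 0.995, 0.0], [-0.001, 0.0, -1.0]]
ft_force: [1.6, -2.1, 2.8]
width: 16.1
grip_force: 30.0
```

Call:
servo_tool:
  commands:
    - {"dx": -0.9,"dy": 0,"dz": 1.1,"ax": 0,"ay": 0,"az": 0,"hand": -1}
    - {"dx": 0,"dy": 0,"dz": 0,"ax": 0,"ay": 0,"az": 0,"hand": -1}

```text
time: 13.08
ee_pos: [637.7, -28.0, 119.6]
eef_rot: [[-0.995, 0.098, 0.001], [0.098, 0.995, 0.0], [-0.001, 0.0, -1.0]]
ft_force: [2.0, -2.0, 3.5]
width: 16.1
grip_force: 30.0
```

Call:
servo_tool:
  commands:
    - {"dx": -0.9,"dy": 0,"dz": 1.1,"ax": 0,"ay": 0,"az": 0,"hand": -1}
    - {"dx": 0,"dy": 0,"dz": 0,"ax": 0,"ay": 0,"az": 0,"hand": -1}

```text
time: 13.32
ee_pos: [638.6, -28.1, 118.6]
eef_rot: [[-0.995, 0.098, 0.001], [0.098, 0.995, 0.0], [-0.001, 0.0, -1.0]]
ft_force: [1.2, -3.3, 2.7]
width: 15.7
grip_force: 30.0
```

Call:
servo_tool:
  commands:
    - {"dx": -1.4,"dy": 0,"dz": 1.8,"ax": 0,"ay": 0,"az": 0,"hand": -1}
    - {"dx": -1.3,"dy": 0,"dz": 1.8,"ax": 0,"ay": 0,"az": 0,"hand": -1}
    - {"dx": 0,"dy": 0,"dz": 0,"ax": 0,"ay": 0,"az": 0,"hand": -1}

```text
time: 13.7
ee_pos: [641.4, -28.1, 114.8]
eef_rot: [[-0.995, 0.098, 0.001], [0.098, 0.995, 0.0], [-0.001, 0.0, -1.0]]
ft_force: [3.9, -1.4, 3.8]
width: 15.7
grip_force: 30.0
```

Call:
servo_tool:
  commands:
    - {"dx": -1.5,"dy": 0,"dz": 2.2,"ax": 0,"ay": 0,"az": 0,"hand": -1}
    - {"dx": -1.4,"dy": 0,"dz": 2.2,"ax": 0,"ay": 0,"az": 0,"hand": -1}
    - {"dx": 0,"dy": 0,"dz": 0,"ax": 0,"ay": 0,"az": 0,"hand": -1}

```text
time: 14.08
ee_pos: [644.3, -28.2, 110.4]
eef_rot: [[-0.995, 0.097, 0.001], [0.097, 0.995, 0.0], [-0.001, 0.001, -1.0]]
ft_force: [5.1, 1.2, 3.0]
width: 16.1
grip_force: 30.0
```

Call:
servo_tool:
  commands:
    - {"dx": -1.9,"dy": 0,"dz": 2.5,"ax": 0,"ay": 0,"az": 0,"hand": -1}
    - {"dx": -1.6,"dy": 0,"dz": 2.6,"ax": 0,"ay": 0,"az": 0,"hand": -1}
    - {"dx": 0,"dy": 0,"dz": 0,"ax": 0,"ay": 0,"az": 0,"hand": -1}

```text
time: 14.45
ee_pos: [647.3, -28.6, 104.8]
eef_rot: [[-0.995, 0.098, -0.0], [0.098, 0.995, 0.001], [0.0, 0.001, -1.0]]
ft_force: [4.1, 1.4, 1.4]
width: 15.8
grip_force: 30.0
```

Call:
servo_tool:
  commands:
    - {"dx": -1.4,"dy": 0,"dz": 2.7,"ax": 0,"ay": 0,"az": 0,"hand": -1}
    - {"dx": -1.2,"dy": 0,"dz": 2.7,"ax": 0,"ay": 0,"az": 0,"hand": -1}
    - {"dx": 0,"dy": 0,"dz": 0,"ax": 0,"ay": 0,"az": 0,"hand": -1}

```text
time: 14.82
ee_pos: [649.9, -28.9, 99.5]
eef_rot: [[-0.995, 0.098, -0.0], [0.098, 0.995, 0.0], [0.0, 0.0, -1.0]]
ft_force: [3.2, 2.7, 2.2]
width: 15.7
grip_force: 30.0
```

Call:
servo_tool:
  commands:
    - {"dx": -1.3,"dy": 0,"dz": 3,"ax": 0,"ay": 0,"az": 0,"hand": -1}
    - {"dx": -1.1,"dy": 0,"dz": 3.1,"ax": 0,"ay": 0,"az": 0,"hand": -1}
    - {"dx": 0,"dy": 0,"dz": 0,"ax": 0,"ay": 0,"az": 0,"hand": -1}

```text
time: 15.2
ee_pos: [652.3, -29.2, 93.3]
eef_rot: [[-0.995, 0.098, -0.0], [0.098, 0.995, 0.0], [0.0, 0.0, -1.0]]
ft_force: [3.7, 3.6, 0.6]
width: 15.9
grip_force: 30.0
```

Call:
servo_tool:
  commands:
    - {"dx": -1,"dy": 0,"dz": 3.2,"ax": 0,"ay": 0,"az": 0,"hand": -1}
    - {"dx": -0.8,"dy": 0,"dz": 3.3,"ax": 0,"ay": 0,"az": 0,"hand": -1}
    - {"dx": 0,"dy": 0,"dz": 0,"ax": 0,"ay": 0,"az": 0,"hand": -1}

```text
time: 15.58
ee_pos: [654.2, -29.4, 86.9]
eef_rot: [[-0.995, 0.098, 0.0], [0.098, 0.995, 0.0], [-0.0, 0.0, -1.0]]
ft_force: [2.6, 4.3, 0.6]
width: 15.7
grip_force: 30.0
```

Call:
servo_tool:
  commands:
    - {"dx": -0.7,"dy": 0.3,"dz": 3.3,"ax": 0,"ay": 0,"az": 0,"hand": -1}
    - {"dx": -0.5,"dy": 0,"dz": 3.3,"ax": 0,"ay": 0,"az": 0,"hand": -1}
    - {"dx": 0,"dy": 0,"dz": 0,"ax": 0,"ay": 0,"az": 0,"hand": -1}

```text
time: 15.95
ee_pos: [655.6, -29.6, 80.4]
eef_rot: [[-0.995, 0.098, 0.0], [0.098, 0.995, -0.0], [-0.0, -0.0, -1.0]]
ft_force: [3.5, 3.9, -0.1]
width: 16.2
grip_force: 30.0
```

Call:
servo_tool:
  commands:
    - {"dx": -0.3,"dy": 0,"dz": 3,"ax": 0,"ay": 0,"az": 0,"hand": -1}
    - {"dx": -0.2,"dy": 0,"dz": 3,"ax": 0,"ay": 0,"az": 0,"hand": -1}
    - {"dx": 0,"dy": 0,"dz": 0,"ax": 0,"ay": 0,"az": 0,"hand": -1}

```text
time: 16.32
ee_pos: [656.2, -29.6, 74.5]
eef_rot: [[-0.995, 0.098, 0.001], [0.098, 0.995, -0.0], [-0.001, -0.0, -1.0]]
ft_force: [6.1, 2.8, 0.7]
width: 15.9
grip_force: 30.0
```

Call:
servo_tool:
  commands:
    - {"dx": -0.3,"dy": 0,"dz": 1.5,"ax": 0,"ay": 0,"az": 0,"hand": -1}
    - {"dx": 0,"dy": 0,"dz": 1,"ax": 0,"ay": 0,"az": 0,"hand": -1}
    - {"dx": 0,"dy": 0,"dz": 0,"ax": 0,"ay": 0,"az": 0,"hand": -1}

```text
time: 16.7
ee_pos: [656.3, -29.6, 72.2]
eef_rot: [[-0.995, 0.098, 0.0], [0.098, 0.995, -0.0], [-0.0, -0.0, -1.0]]
ft_force: [4.9, 2.0, 1.4]
width: 16.0
grip_force: 30.0
```

Call:
servo_tool:
  commands:
    - {"dx": 0,"dy": 0,"dz": 0.8,"ax": 0,"ay": 0,"az": 0,"hand": -1}
    - {"dx": 0,"dy": 0,"dz": 0,"ax": 0,"ay": 0,"az": 0,"hand": -1}

```text
time: 16.95
ee_pos: [656.3, -29.6, 71.5]
eef_rot: [[-0.995, 0.098, 0.001], [0.098, 0.995, -0.0], [-0.001, -0.0, -1.0]]
ft_force: [5.4, 2.2, 2.1]
width: 16.0
grip_force: 30.0
```

Call:
servo_tool:
  commands:
    - {"dx": 0,"dy": 0,"dz": 0.7,"ax": 0,"ay": 0,"az": 0,"hand": -1}
    - {"dx": 0,"dy": 0,"dz": 0,"ax": 0,"ay": 0,"az": 0,"hand": -1}

```text
time: 17.2
ee_pos: [656.3, -29.6, 70.8]
eef_rot: [[-0.995, 0.098, 0.001], [0.098, 0.995, -0.0], [-0.001, -0.0, -1.0]]
ft_force: [4.9, 2.5, 1.5]
width: 15.8
grip_force: 30.0
```

Call:
servo_tool:
  commands:
    - {"dx": 0,"dy": 0,"dz": 0.5,"ax": 0,"ay": 0,"az": 0,"hand": -1}
    - {"dx": 0,"dy": 0,"dz": 0,"ax": 0,"ay": 0,"az": 0,"hand": -1}

```text
time: 17.45
ee_pos: [656.4, -29.6, 70.3]
eef_rot: [[-0.995, 0.098, 0.001], [0.098, 0.995, -0.0], [-0.001, -0.0, -1.0]]
ft_force: [5.1, 2.2, 2.3]
width: 15.9
grip_force: 30.0
```

Call:
servo_tool:
  commands:
    - {"dx": 0,"dy": 0,"dz": 0,"ax": 0,"ay": 0,"az": 0,"hand": -0.3}
    - {"dx": 0,"dy": 0,"dz": 0,"ax": 0,"ay": 0,"az": 0,"hand": -0.1}
    - {"dx": 0,"dy": 0,"dz": 0,"ax": 0,"ay": 0,"az": 0,"hand": -0.1}
    - {"dx": 0,"dy": 0,"dz": 0,"ax": 0,"ay": 0,"az": 0,"hand": -0.1}

```text
time: 17.95
ee_pos: [655.7, -29.6, 70.0]
eef_rot: [[-0.995, 0.098, -0.001], [0.098, 0.995, 0.0], [0.001, -0.0, -1.0]]
ft_force: [0.7, -0.1, 0.3]
width: 41.1
grip_force: 0.0
```

Call:
servo_tool:
  commands:
    - {"dx": 0,"dy": 0,"dz": -10,"ax": 0,"ay": 0,"az": 0,"hand": -0.1}
    - {"dx": 0,"dy": 0,"dz": -25,"ax": 0,"ay": 0,"az": 0,"hand": -0.1}
    - {"dx": 0,"dy": 0,"dz": -40,"ax": 0,"ay": 0,"az": 0,"hand": -0.1}
    - {"dx": 0,"dy": 0,"dz": -40,"ax": 0,"ay": 0,"az": 0,"hand": -0.1}
    - {"dx": 0,"dy": 0,"dz": -40,"ax": 0,"ay": 0,"az": 0,"hand": -0.1}
    - {"dx": 40,"dy": -35,"dz": 0,"ax": 0,"ay": 0,"az": 0,"hand": -0.1}
    - {"dx": 40,"dy": -45,"dz": 0,"ax": 0,"ay": 0,"az": 0,"hand": -0.1}
    - {"dx": 40,"dy": -45,"dz": 0,"ax": 0,"ay": 0,"az": 0,"hand": -0.1}
    - {"dx": 0,"dy": -40,"dz": 0,"ax": 0,"ay": 0,"az": 0,"hand": -0.1}
    - {"dx": 0,"dy": -40,"dz": 0,"ax": 0,"ay": 0,"az": 0,"hand": -0.1}
    - {"dx": 0,"dy": 0,"dz": 0,"ax": 0,"ay": 0,"az": 0,"hand": -0.1}

```text
time: 19.32
ee_pos: [516.1, -224.4, 225.9]
eef_rot: [[-0.995, 0.101, 0.001], [0.101, 0.995, -0.001], [-0.001, -0.001, -1.0]]
ft_force: [0.5, 0.1, -0.3]
width: 41.4
grip_force: 0.0
```

Run:
```python
from h import *
s=arm.capture("side")[:,:,::-1];t=arm.capture("top")[:,:,::-1]
a=cv2.resize(s[190:290,270:360],None,fx=4.4,fy=4.4,interpolation=cv2.INTER_CUBIC)
b=cv2.resize(t[180:280,258:338],None,fx=4.4,fy=4.4,interpolation=cv2.INTER_CUBIC)
cv2.imwrite("pics/h.png",np.hstack([a,b]))
```

```text
(no output)
```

View pics/h.png

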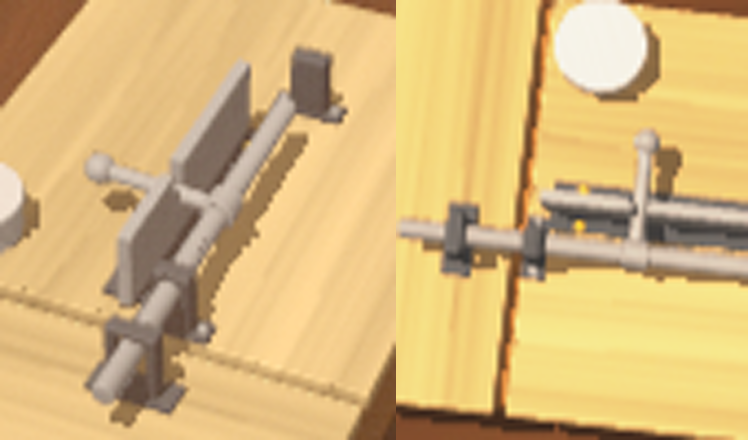

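The bolt passes through the staple, and the handle lies in the notch with its knob at crop (98,168) in the side view and (647,142) in the top view. The tin is undisturbed. I check that the handle is level before handing in.

Run:
```python
from h import *
p,e=tri((251/4.4+257.6,142/4.4+179.6),(98/4.4+269.6,168/4.4+189.6));print(p,e)
if abs(p[2]-122)<7: print(arm.job_done())
```

```text
[654.63102942 -29.97467042 126.25443513] 2.8837533241262374
the job is handed in; nothing more can be done
None
```

The chest is locked: the bolt passes through the staple, the handle lies flat in the notch, the gripper has let go, and the job was handed in at about 19.5 s. Wrist forces stayed under about 7 N while turning the handle.

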